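Free the bench lift's pawl with the release bar and let the model down

ROBOT

A 6-joint arm with a two-finger parallel gripper is mounted at the origin on the work surface. World frame = base frame: x ahead of the robot, y to its left, z up, the work surface at z = 0. Lengths are in m, angles in rad, forces in N, time in s.
With the tool pointing down it reaches from about 0.3 to 0.875 m from the base axis. Payload 6.4 kg.
Tool frame: the origin (TCP) lies at the very end of the fingers, on their centre line; the grasp point (between the pads) lies 19 mm behind it (ctrl.tcp_to_grasp is the distance from the TCP to the grasp point, in m); z points along the fingers, y is the direction in which the jaws open and shut (so a half turn about z gives the same grasp; the last joint's range is limited). The gripper opens to 85 mm and grips with 20 to 120 N. Pads are 22 mm wide; open, the fingers measure 114 mm over their backs; the gripper's body (76 mm by 85 mm) begins 54 mm behind the grasp point. The pads swing forward as they close: fully open they stand 13 mm farther back than shut.
Start: joints at [1.008, 0.181, 1.607, -0, 1.354, -0.206], TCP at [0.201, 0.539, 0.231] pointing down, gripper open.
Joint ranges: [-2.99, 2.99], [-0.89, 2.07], [0.3, 2.58], [-1.14, 4.28], [0, 2.63], [-3.12, 3.12]. Speed limits (rad/s): [2.57, 2.57, 3.01, 3.14, 3.14, 3.14].

INTERFACE

Orientations are given as a unit quaternion [w, x, y, z].
In Python, from bench import ctrl gives the robot as it stands. The module is installed in compiled form; this text tells all that it offers.
- The arm moves only by the tool drive_tool, never from a script. Its argument "deltas" is a list of rows, each an object with "slide": the shift along the tool's x, y, z as a fraction of full scale, a list of three; "delta_rot": the turn, a rotation vector about the tool's x, y, z as a fraction of full scale, a list of three; "hand": the opening, from 0 (shut) to 1 (fully open). In form: [{"slide": [tx, ty, tz], "delta_rot": [wx, wy, wz], "hand": hand}, ...]. A call has exactly 5 rows; each row shifts and turns the commanded pose from where the row before left it, along the tool's axes as they then stand; what a row does not reach is not made up. Full scale, the value 1, is 50 mm for a shift and 180 degrees for a turn. A row lasts 1/8 s, in which the tool goes at most 62.5 mm and 10.7 degrees, less where a joint would pass 70% of its speed; a pose out of reach is approached as far as the arm can. A call with a number of a shift or a turn outside -1 to 1 is refused whole. A call with a gripper value outside its range is refused whole. The fingers move at their own pace and stop on an object; the grip force is fixed at half the most. Time passes only in rows, so rows that do not move let the fingers close, or fill a call up. It gives the time, the measured TCP pose, the force and the opening at its end, in the units of the state.
- ctrl.get_obs(): the state, without advancing time (a new reading comes with each control period).
- ctrl.camera(name): name is "side" or "top" or "wrist"; returns a dict with "frame" (480x640x3 uint8, red, green, blue), "mtx" (3x3 intrinsics, pixels), "dist" ([k1, k2, p1, p2, k3] as OpenCV has them; the pictures are not rectified), "R" (3x3) and "t" (3): a world point X has camera coordinates R X + t. Camera axes: x right, y down, z forward; pixel columns grow to the right and rows downward; lengths in m; the calibration is good to about 2 mm. A picture is of the moment at which its call begins. There is no depth.
- ctrl.hand_in(): hands the job in, once; it reports no verdict.
The state is a dict: "time_s": time; "q": joint angles; "dq": joint speeds; "joint_efforts": joint torques, N m; "eef_pos": TCP position; "eef_rot": TCP orientation; "wrist_force": force on the tool from outside, world axes, zero at the start; "torque": the same for the moment, N m; "opening": opening from 0.0 (shut) to 1.0 (fully open).
Only numpy, scipy, OpenCV 4.12 (cv2) and the standard library are available. Lean on these libraries where they do the work, as an engineer would, in place of code of your own. Each camera call takes 0.05 s, during which the arm holds its last target.

TASK

The model hull stands raised on the bench lift, held there by the ratchet pawl. Take the release bar by its black handle off its wooden rest, slip the steel end under the pawl's tail, lift the tail gently until the pawl comes out of the rack, and hold it out with the bar, never forcing it hard against its stop, until the hull has sunk all the way down by itself. Then lay the bar back level in the two notches of its rest; do not push the hull, the rack or the pawl with the hand, do not push the hull or rack down with the bar, and leave everything else on the bench where it is.

Things in the scene. Friction and masses are not known exactly. Their poses are not given: they have to be found in the camera images.
- lift_foot (a point): point under the bench lift at bench level, z up, -x towards the pawl's side. Grey lift: foot 170 x 150 x 12 mm, column 205 mm tall on this point; in it slides a steel rack bar with five teeth, carrying a pale green cradle and a dark 300 mm model hull with a blue tape band, which lies along this frame's y. A dark bracket on the column carries the pawl.
- below_tail (a point): bench-level point straight below the free end of the pawl's tail; axes as lift_foot, 116 mm from it. The tail is a flat level steel plate, 34 mm wide, 6 mm thick, running from here to +x, free underneath for 70 mm. The bracket was clamped by hand at a height that is NOT measured: the tail's underside rests anywhere from 157 to 187 mm above the bench; see it or feel for it from below.
- carriage (a joint): height of rack, cradle and hull above their lowest position, m. Starts at about 0.083, held by the pawl; 0 is fully down. Once the pawl is out it sinks by itself on a damper at about 20 mm/s; if the pawl drops back early it catches on one of the next teeth, 20 mm apart.
- pawl (a joint): pawl angle, rad: 0 tail level, nose in the rack; grows as the tail is lifted about its pin, 90 mm to +x of below_tail. Lifting 20 mm from the free end takes about 3 N at first, 1 or 2 N once the nose slips out. Above 0.21 (15 mm of lift there) the nose clears all teeth; at 0.26 it meets a hard stop and the force climbs steeply: over 8 N is forcing it. Falls back by itself.
- rest: wooden rest of the bar, fixed on the bench: base 200 (x) x 64 x 8 mm, origin under its centre; two notched supports 16 mm thick, at x = -78 mm (notch floor 28 mm up, for the handle) and x = +48 mm (floor 40 mm up, for the rod); notches 34 mm wide between cheeks 14 mm high.
- bar: release bar, 90 g: black rubber handle 100 long, 18 wide, 34 mm tall, then a round steel rod 10 mm thick, 70 mm long. Origin on its axis where rod meets handle; x along the rod: handle -100 to 0, tip at +70 mm. Lies in the notches, axis 45 mm up, origin within 10 mm of the rest's centre, x along the rest's x. Grip it across the 18 mm near the rod, firmly (60 N), else it pivots in the pads.
- tape_roll: bystander: roll of blue masking tape lying flat, 90 mm across, 24 mm high; origin at the centre of its underside
- paint_jar: bystander: grey jar with black cap, 44 mm across, 55 mm high; origin under its centre
- thinner_can: bystander: plain metal can, 60 mm across, 100 mm high; origin under its centre
- chisel: bystander: wood-handled hand tool lying flat, 190 mm long; origin near its middle
- brush: bystander: flat paint brush lying flat, 170 mm long; origin near its middle
- heat_gun: bystander: grey and black hot air gun lying on its side, 230 mm long, 70 mm high; origin under its body
- offcut: bystander: pale green sheet offcut 90 x 50 x 12 mm lying flat; origin under its centre
Things that resemble listed ones, but are neither listed nor needed, are in the scene too. Leave any green look-alike of the bar alone.

How it is judged:
On the way, in this order (a step that is already met when the one before it is completed fails the run):
1. the pawl is lifted out of the rack with the bar while the carriage is still raised (value of joint pawl above 0.16 rad and contact force between bar and pawl above 0.3 N and value of joint carriage above 0.015 m), for 0.1 s.
2. the carriage has sunk to the bottom (value of joint carriage below 0.004 m), for 0.2 s.
At the end, for the whole second after the job is handed in: the hull's carriage is fully down (within 4 mm) and the bar lies still and level in both notches of its rest: origin within 30 mm along, 14 mm across and 5 mm in height of its place, axis within 0.12 rad of the rest's (value of joint carriage below 0.004 m and x of bar in the frame of rest between -0.03 and 0.03 m and y of bar in the frame of rest between -0.014 and 0.014 m and z of bar in the frame of rest between 0.04 and 0.05 m and angle between the x axis of bar and the x axis of rest, either way round below 0.12 rad and linear speed of bar below 0.02 m/s); the robot touches nothing.
It fails at once if the pawl is forced: the bar presses on it with over 8 N (contact force between bar and pawl above 8 N).
It fails at once if the hand or arm pushes the pawl (contact force between any of the fingers, the arm and pawl above 1.5 N).
It fails at once if the hull, cradle or rack is pushed by the hand, the arm or the bar (contact force between any of the fingers, the arm and carriage above 2 N or contact force between bar and carriage above 3 N).
It fails at once if a bystander is moved by over 30 mm (distance of any of tape_roll, paint_jar, thinner_can, chisel, brush, heat_gun, offcut from where it was at the start of the episode above 0.03 m).
It also fails if it takes over 61 s, if anything falls off the work surface, if the arm or the gripper's body presses on something with over 40 N, if the wrist force passes 120 N, or if a joint passes its speed limit or range.

## Working session

There is one attempt and no reset: what is moved stays moved. The work goes in short steps, Python scripts to look and compute and a tool call to move; the robot and the scene stay as the last step left them, time stands still between calls to the robot, and variables do not carry over. Pictures are saved under pics/ and viewed, and the job is handed in when it is done.

Besides the shell and the picture viewer there is one more tool, called after "Emit:" as name(argument=value, ...) on one line, values as JSON. drive_tool: Moves the arm, as the interface text tells. Its arguments: {"type":"object","properties":{"deltas":{"type":"array","items":{"type":"object","properties":{"slide":{"type":"array","items":{"type":"number"}},"delta_rot":{"type":"array","items":{"type":"number"}},"hand":{"type":"number"}}}}},"required":["deltas"]}

```bash
mkdir -p pics
python3 - <<'E'
from bench import ctrl
import cv2, pickle
o=ctrl.get_obs(); print({k:o[k] for k in o})
d={}
for n in ("side","top","wrist"):
    c=ctrl.camera(n); d[n]=c
    cv2.imwrite(f"pics/{n}0.png",c["frame"][:,:,::-1])
    print(n,c["mtx"],c["dist"],c["R"],c["t"])
pickle.dump(d,open("c0.pkl","wb"))
E
```

```text
{'time_s': 0.0, 'q': array([ 1.00771274e+00,  1.81539849e-01,  1.60798475e+00, -1.99231754e-05,
        1.35381418e+00, -2.06286238e-01]), 'dq': array([-0.00030983,  0.00219134,  0.00118873, -0.00147089,  0.000125  ,
       -0.00291974]), 'joint_efforts': array([ 9.26496205e-05, -4.44890893e+01, -3.51326752e+01, -2.44264838e-04,
        9.47389053e-03,  7.31727425e-06]), 'eef_pos': array([0.20051726, 0.53832116, 0.23039607]), 'eef_rot': array([-3.18617592e-04,  1.77451705e-01,  9.84129123e-01, -8.12909270e-04]), 'wrist_force': array([-0.77505006, -0.06416129,  0.35881177]), 'torque': array([0.06126009, 0.00718421, 0.05351382]), 'opening': 1.003026533842543}
side [[510.47546079   0.         316.73745489]
 [  0.         510.47546079 236.90090085]
 [  0.           0.           1.        ]] [0.0259527 0.        0.        0.        0.       ] [[ 0.99910134 -0.03895316  0.0167079 ]
 [-0.02342072 -0.83591612 -0.54835728]
 [ 0.03532665  0.54747319 -0.83607723]] [-0.49797663  0.1216644   1.31064534]
top [[556.06536127   0.         321.00989892]
 [  0.         556.06536127 243.71112157]
 [  0.           0.           1.        ]] [-0.04948715  0.          0.          0.          0.        ] [[ 0.02219427 -0.99974004  0.00522085]
 [-0.99660665 -0.02253813 -0.07916577]
 [ 0.07926286 -0.00344611 -0.99684779]] [0.0312364  0.49941034 1.26759963]
wrist [[368.21208163   0.         319.53295861]
 [  0.         368.21208163 237.56688157]
 [  0.           0.           1.        ]] [-0.05756291  0.          0.          0.          0.        ] [[ 0.34896982  0.93712998 -0.00273153]
 [ 0.90236225 -0.33523348  0.27085215]
 [ 0.25290797 -0.09698405 -0.96261708]] [-0.57346424 -0.03641149  0.37989954]
```

```bash
ls . pics
```

```text
.:
c0.pkl
pics

pics:
side0.png
top0.png
wrist0.png
```

View pics/side0.png

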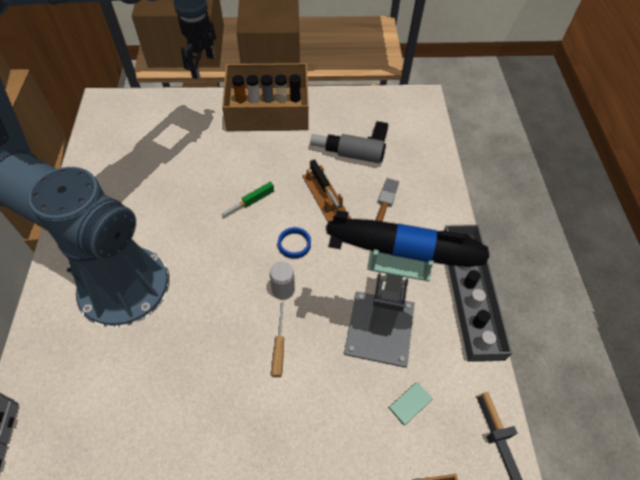

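View pics/top0.png

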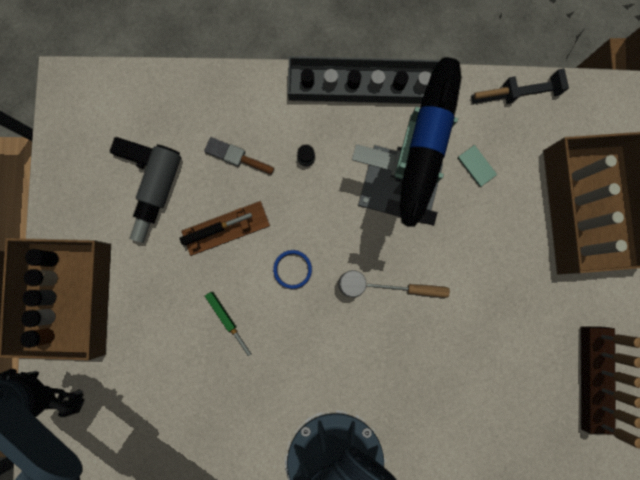

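View pics/wrist0.png

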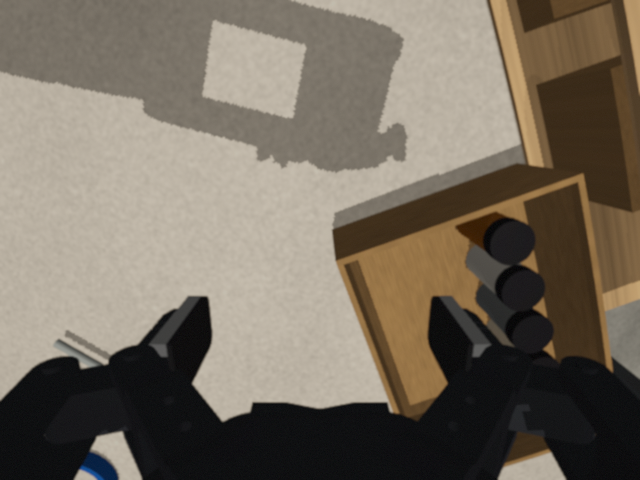

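The top view shows the bar in its rest at about (180–265, 205–250), with the rod towards the upper right. The pawl tail is a light plate at about (352–395, 155). I'll zoom in on both.

```bash
cat > h.py <<'E'
import numpy as np, cv2, pickle
def ray(c,uv):
    p=cv2.undistortPoints(np.array([[uv]],float),c["mtx"],c["dist"])[0,0]
    R=np.array(c["R"]);t=np.array(c["t"])
    return -R.T@t, R.T@np.array([p[0],p[1],1.])
def onz(c,uv,z):
    o,d=ray(c,uv); return o+d*(z-o[2])/d[2]
def tri(c1,u1,c2,u2):
    o1,d1=ray(c1,u1);o2,d2=ray(c2,u2)
    s=np.linalg.lstsq(np.c_[d1,-d2],o2-o1,rcond=None)[0]
    a=o1+d1*s[0];b=o2+d2*s[1]; return (a+b)/2,np.linalg.norm(a-b)
def proj(c,X):
    return cv2.projectPoints(np.array([X],float),cv2.Rodrigues(np.array(c["R"]))[0],np.array(c["t"]),c["mtx"],c["dist"])[0].reshape(-1,2)
E
python3 - <<'E'
from h import *
d=pickle.load(open("c0.pkl","rb"))
def crop(n,x0,y0,x1,y1,f,name):
    im=d[n]["frame"][y0:y1,x0:x1,::-1]
    cv2.imwrite(name,cv2.resize(im,None,fx=f,fy=f,interpolation=cv2.INTER_CUBIC))
crop("top",170,190,290,270,6,"pics/t_bar.png")
crop("top",330,50,470,150+90,5,"pics/t_tail.png") if 0 else crop("top",330,120,450,210,6,"pics/t_tail.png")
crop("side",290,150,420,250,6,"pics/s_bar.png")
E
```

```text
(no output)
```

View pics/t_bar.png

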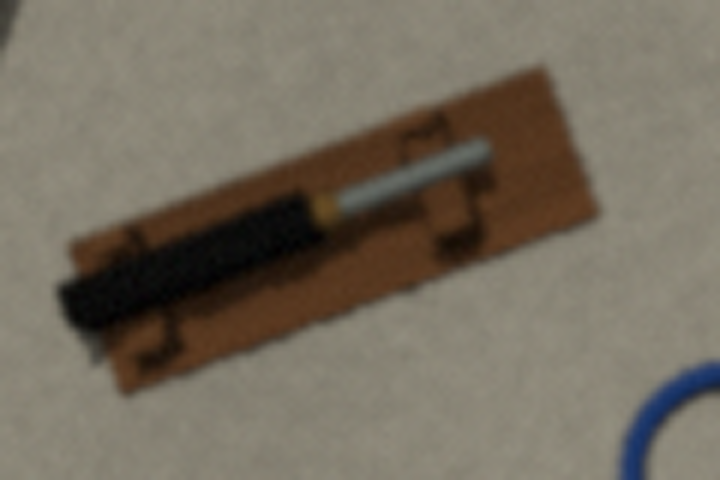

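View pics/t_tail.png

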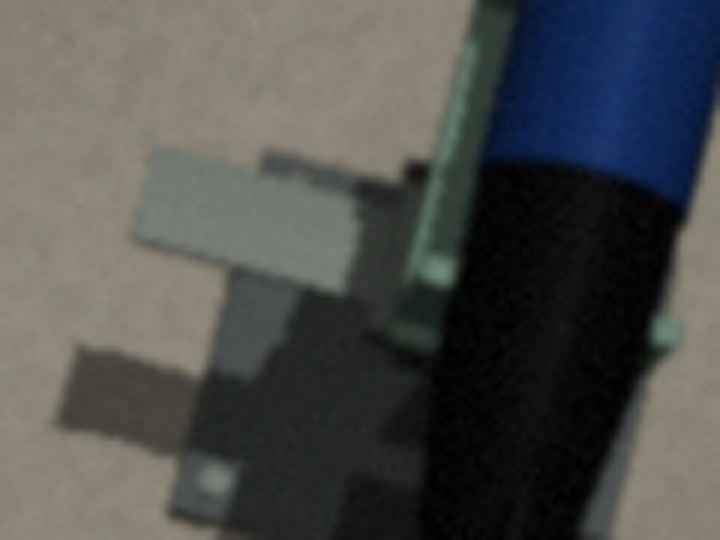

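View pics/s_bar.png

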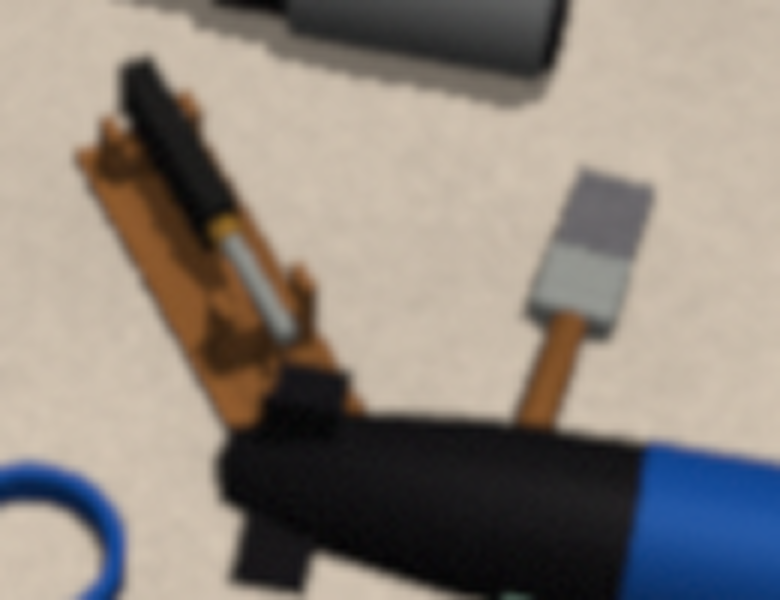

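Run:
```python
from h import *
d=pickle.load(open("c0.pkl","rb")); T=d["top"];S=d["side"];W=d["wrist"]
P=lambda x,y,b=(170,190):(b[0]+x/6-.5+.08,b[1]+y/6-.42)
for n,uv,z in [("tip",P(489,150),.045),("collar",P(328,211),.045),("hfront",P(315,213),.050),("hback",P(75,305),.062),("rest tl",P(545,67),.008),("rest tr",P(600,213),.008),("rest bl",P(122,393),.008),("rest bl2",P(70,243),.008)]:
    print(n,onz(T,uv,z).round(4))
Q=lambda x,y:P(x,y,(290,150))
print("S tip",onz(S,Q(288,335),.045).round(4),"collar",onz(S,Q(223,228),.045).round(4), tri(T,P(489,150),S,Q(288,335)),tri(T,P(328,211),S,Q(223,228)))
print("tail", [onz(T,P(x,y,(330,120)),.178).round(4) for x,y in [(155,150),(133,240)]])
for c in (T,S,W): print("cam",-np.array(c["R"]).T@c["t"])
import cv2
def crop(n,x0,y0,x1,y1,f,name):
    im=d[n]["frame"][y0:y1,x0:x1,::-1]
    cv2.imwrite(name,cv2.resize(im,None,fx=f,fy=f,interpolation=cv2.INTER_CUBIC))
crop("side",290,250,420,370,5,"pics/s_foot.png")
```

```text
tip [0.5596 0.2033 0.045 ]
collar [0.5349 0.2637 0.045 ]
hfront [0.5335 0.2678 0.05  ]
hback [0.4956 0.3544 0.062 ]
rest tl [0.5976 0.1871 0.008 ]
rest tr [0.5406 0.1638 0.008 ]
rest bl [0.466 0.348 0.008]
rest bl2 [0.5242 0.3708 0.008 ]
S tip [0.563  0.2039 0.045 ] collar [0.5363 0.2672 0.045 ] (array([0.56126646, 0.20343876, 0.04523798]), np.float64(0.0034338287157934613)) (array([0.53513282, 0.2629188 , 0.0501823 ]), np.float64(0.0015943165776451922))
tail [array([ 0.6927, -0.0234,  0.178 ]), array([ 0.661 , -0.0164,  0.178 ])]
cam [0.39654883 0.04685234 1.30297701]
cam [ 0.45407788 -0.63523971  1.17083643]
cam [0.13689844 0.56204838 0.37399348]
```

View pics/s_foot.png

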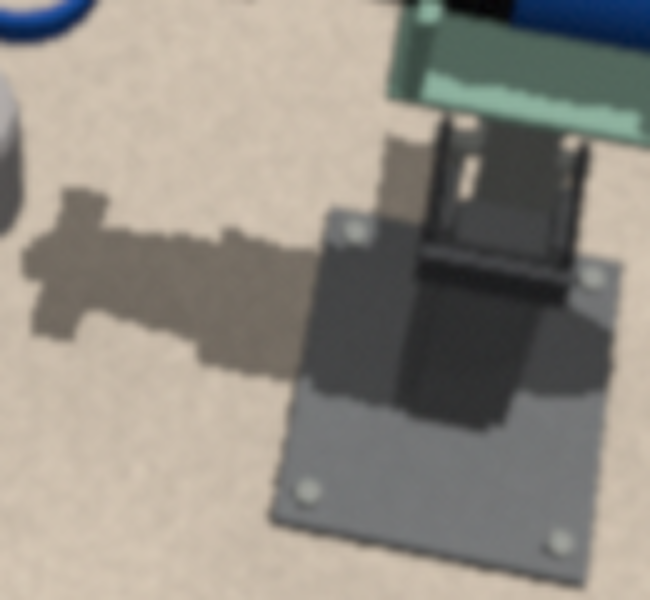

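Emit:
drive_tool(deltas=[{"slide":[-0.8,0,0],"delta_rot":[0,0,0.053],"hand":0.6},{"slide":[-0.8,0,0],"delta_rot":[0,0,0.053],"hand":0.6},{"slide":[-0.8,0,0],"delta_rot":[0,0,0.053],"hand":0.6},{"slide":[-0.8,0,0],"delta_rot":[0,0,0.053],"hand":0.6},{"slide":[-0.8,0,0],"delta_rot":[0,0,0.053],"hand":0.6}])

```text
time_s: 0.78
eef_pos: [0.3517, 0.4139, 0.2309]
eef_rot: [-0.0, 0.563, 0.827, -0.0]
wrist_force: [0.7, 0.4, 0.3]
opening: 0.6
```

```bash
cat >> h.py <<'E'
from scipy.spatial.transform import Rotation as Ro
def plan(o,target,yheading=None):
    q=o["eef_rot"];R=Ro.from_quat([q[1],q[2],q[3],q[0]]).as_matrix()
    dv=R.T@(np.array(target)-o["eef_pos"])
    h=np.degrees(np.arctan2(R[1,1],R[0,1]))
    print("t",round(o["time_s"],2),"pos",o["eef_pos"].round(4),"yhead",h.round(2),"zax",R[:,2].round(4),"open",round(o["opening"],3),"F",o["wrist_force"].round(2))
    print("tool shift units of 50mm",(dv/.05).round(3), "yaw units about tool z", None if yheading is None else -((yheading-h+180)%360-180)/180)
E
python3 - <<'E'
from h import *
from bench import ctrl
plan(ctrl.get_obs(),[.5294,.282,.14],22)
d=pickle.load(open("c0.pkl","rb")); S=d["side"]
C=[onz(S,(290+x/5-.4,250+y/5-.4),.012) for x,y in [(330,208),(622,262),(582,585),(272,520)]]
print(np.round(C,4),np.mean(C,0), np.degrees(np.arctan2(*(C[1]-C[2])[1::-1])),np.linalg.norm(C[1]-C[2]))
E
```

```text
t 0.78 pos [0.3517 0.4139 0.2309] yhead 21.53 zax [-4.e-04 -3.e-04 -1.e+00] open 0.6 F [0.73 0.37 0.26]
tool shift units of 50mm [-3.759  2.339  1.818] yaw units about tool z -0.002598953545853849
[[ 0.5953 -0.044   0.012 ]
 [ 0.7396 -0.0786  0.012 ]
 [ 0.6969 -0.2433  0.012 ]
 [ 0.5545 -0.2074  0.012 ]] [ 0.64659253 -0.14333479  0.012     ] 75.43727792808966 0.17012413163536105
```

Emit:
drive_tool(deltas=[{"slide":[-0.75,0.47,0.36],"delta_rot":[0,0,-0.0026],"hand":0.6},{"slide":[-0.75,0.47,0.36],"delta_rot":[0,0,0],"hand":0.6},{"slide":[-0.75,0.47,0.36],"delta_rot":[0,0,0],"hand":0.6},{"slide":[-0.75,0.47,0.36],"delta_rot":[0,0,0],"hand":0.6},{"slide":[-0.75,0.46,0.36],"delta_rot":[0,0,0],"hand":0.6}])

```text
time_s: 1.4
eef_pos: [0.531, 0.2847, 0.1404]
eef_rot: [-0.0, 0.557, 0.831, -0.0]
wrist_force: [0.5, 0.7, 0.3]
opening: 0.6
```

Run:
```python
from h import *
from bench import ctrl
c=ctrl.camera("wrist"); cv2.imwrite("pics/w1.png",c["frame"][:,:,::-1]); pickle.dump(c,open("w1.pkl","wb"))
plan(ctrl.get_obs(),[.5294,.282,.028],22)
print(proj(c,[[.535,.2683,.045],[.5612,.2034,.045],[.5294,.282,.062]]))
```

```text
t 1.45 pos [0.5339 0.2807 0.138 ] yhead 22.15 zax [-6.0e-04 -2.7e-03 -1.0e+00] open 0.599 F [ 0.77 -4.25 -1.74]
tool shift units of 50mm [ 0.062 -0.071  2.199] yaw units about tool z 0.000815666669274151
[[315.57867763 261.62816949]
 [315.2913248  350.5043801 ]
 [315.24279713 248.51185487]]
```

View pics/w1.png

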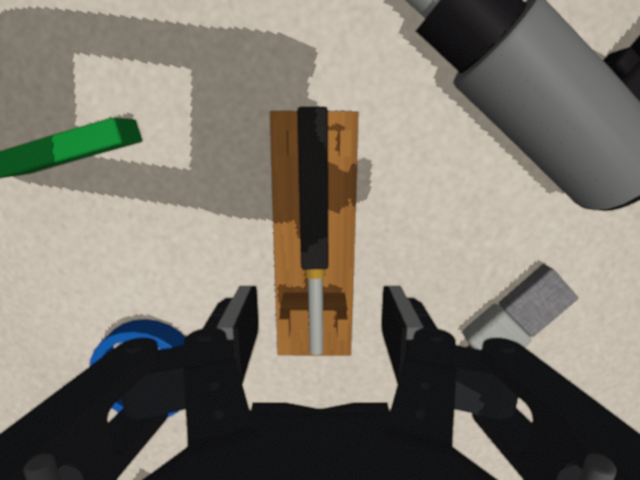

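The wrist view shows the bar vertical in the picture, with the tip at (316, 352) against a predicted (315, 350). The jaws straddle it, so the estimate is good and I can descend.

Emit:
drive_tool(deltas=[{"slide":[0,0,0.5],"delta_rot":[0,0,0],"hand":0.6},{"slide":[0,0,0.5],"delta_rot":[0,0,0],"hand":0.6},{"slide":[0,0,0.2],"delta_rot":[0,0,0],"hand":0.6},{"slide":[0,0,0],"delta_rot":[0,0,0],"hand":0.6},{"slide":[0,0,0],"delta_rot":[0,0,0],"hand":0.6}])

```text
time_s: 2.08
eef_pos: [0.5308, 0.2861, 0.0824]
eef_rot: [0.001, 0.557, 0.831, 0.001]
wrist_force: [0.1, 0.8, 0.5]
opening: 0.599
```

Run:
```python
from h import *
from bench import ctrl
plan(ctrl.get_obs(),[.5294,.282,.028],22)
```

```text
t 2.08 pos [0.5308 0.2861 0.0824] yhead 22.34 zax [ 1.7e-03  5.0e-04 -1.0e+00] open 0.599 F [0.12 0.77 0.46]
tool shift units of 50mm [-0.065 -0.059  1.088] yaw units about tool z 0.001875280439969155
```

Emit:
drive_tool(deltas=[{"slide":[-0.06,-0.06,0.4],"delta_rot":[0,0,0.0018],"hand":0.6},{"slide":[0,0,0.4],"delta_rot":[0,0,0],"hand":0.6},{"slide":[0,0,0.27],"delta_rot":[0,0,0],"hand":0.6},{"slide":[0,0,0],"delta_rot":[0,0,0],"hand":0.6},{"slide":[0,0,0],"delta_rot":[0,0,0],"hand":0.6}])

```text
time_s: 2.7
eef_pos: [0.5289, 0.282, 0.0282]
eef_rot: [0.0, 0.559, 0.829, 0.0]
wrist_force: [0.1, -0.4, 0.8]
opening: 0.6
```

Run:
```python
from h import *
from bench import ctrl
plan(ctrl.get_obs(),[.5294,.282,.028],22)
```

```text
t 2.7 pos [0.5289 0.282  0.0282] yhead 22.01 zax [ 6.e-04  2.e-04 -1.e+00] open 0.6 F [ 0.06 -0.42  0.79]
tool shift units of 50mm [-0.004  0.009  0.004] yaw units about tool z 5.036963681514332e-05
```

Emit:
drive_tool(deltas=[{"slide":[0,0,0],"delta_rot":[0,0,0],"hand":0},{"slide":[0,0,0],"delta_rot":[0,0,0],"hand":0},{"slide":[0,0,0],"delta_rot":[0,0,0],"hand":0},{"slide":[0,0,0],"delta_rot":[0,0,0],"hand":0},{"slide":[0,0,0],"delta_rot":[0,0,0],"hand":0}])

```text
time_s: 3.32
eef_pos: [0.5291, 0.282, 0.0286]
eef_rot: [0.0, 0.559, 0.829, 0.001]
wrist_force: [0.2, 0.4, 5.4]
opening: 0.203
```

Emit:
drive_tool(deltas=[{"slide":[0,0,0],"delta_rot":[0,0,0],"hand":0},{"slide":[0,0,0],"delta_rot":[0,0,0],"hand":0},{"slide":[0,0,0],"delta_rot":[0,0,0],"hand":0},{"slide":[0,0,0],"delta_rot":[0,0,0],"hand":0},{"slide":[0,0,0],"delta_rot":[0,0,0],"hand":0}])

```text
time_s: 3.95
eef_pos: [0.5291, 0.282, 0.0286]
eef_rot: [0.0, 0.559, 0.829, 0.001]
wrist_force: [-0.8, -0.4, 5.5]
opening: 0.202
```

Run:
```python
from h import *
from bench import ctrl
c=ctrl.camera("wrist"); cv2.imwrite("pics/w2.png",c["frame"][:,:,::-1])
plan(ctrl.get_obs(),[.5294,.282,.028],22)
```

```text
t 4.0 pos [0.529  0.282  0.0286] yhead 22.0 zax [ 1.2e-03  4.0e-04 -1.0e+00] open 0.199 F [-0.84  0.21  6.13]
tool shift units of 50mm [-0.003  0.007  0.011] yaw units about tool z 3.702763240988184e-06
```

View pics/w2.png

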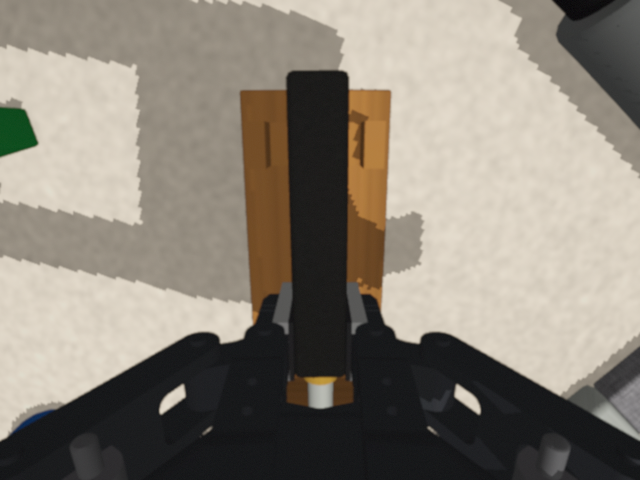

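Emit:
drive_tool(deltas=[{"slide":[0,0,-0.4],"delta_rot":[0,0,0],"hand":0},{"slide":[0,0,-0.8],"delta_rot":[0,0,0],"hand":0},{"slide":[0,0,-1],"delta_rot":[0,0,0.04],"hand":0},{"slide":[0,0,-1],"delta_rot":[0,0,0.04],"hand":0},{"slide":[0,0,-1],"delta_rot":[0,0,0.04],"hand":0}])

```text
time_s: 4.62
eef_pos: [0.528, 0.2817, 0.2403]
eef_rot: [0.0, 0.706, 0.708, 0.0]
wrist_force: [0.1, -0.1, -1.1]
opening: 0.203
```

Run:
```python
from h import *
from bench import ctrl
plan(ctrl.get_obs(),[.708,.10,.28],-14.3)
d=pickle.load(open("c0.pkl","rb")); T=d["top"]
P=lambda x,y,b=(330,120):(b[0]+x/6-.42,b[1]+y/6-.42)
print("foot corner top view",onz(T,P(172,515),.012))
```

```text
t 4.62 pos [0.528  0.2817 0.2403] yhead 0.16 zax [ 3.e-04  1.e-04 -1.e+00] open 0.203 F [ 0.07 -0.15 -1.06]
tool shift units of 50mm [-3.644  3.591 -0.793] yaw units about tool z 0.08036007976768202
foot corner top view [ 0.59119033 -0.04286219  0.012     ]
```

Emit:
drive_tool(deltas=[{"slide":[-0.65,0.7,-0.16],"delta_rot":[0,0,0.04],"hand":0},{"slide":[-0.65,0.7,-0.16],"delta_rot":[0,0,0.04],"hand":0},{"slide":[-0.65,0.7,-0.16],"delta_rot":[0,0,0],"hand":0},{"slide":[-0.65,0.7,-0.16],"delta_rot":[0,0,0],"hand":0},{"slide":[-0.65,0.7,-0.16],"delta_rot":[0,0,0],"hand":0}])

```text
time_s: 5.25
eef_pos: [0.6732, 0.0919, 0.2789]
eef_rot: [-0.0, 0.788, 0.616, 0.0]
wrist_force: [0.4, 0.8, -0.9]
opening: 0.202
```

Run:
```python
from h import *
from bench import ctrl
plan(ctrl.get_obs(),[.708,.10,.28],-14.3)
```

```text
t 5.25 pos [0.6732 0.0919 0.2789] yhead -14.0 zax [ 1.e-04  1.e-04 -1.e+00] open 0.202 F [ 0.38  0.82 -0.94]
tool shift units of 50mm [ 0.326  0.636 -0.021] yaw units about tool z 0.0016917018591466142
```

Emit:
drive_tool(deltas=[{"slide":[0.33,0.64,-0.02],"delta_rot":[0,0,0.0017],"hand":0},{"slide":[0,0,0],"delta_rot":[0,0,0],"hand":0},{"slide":[0,0,0],"delta_rot":[0,0,0],"hand":0},{"slide":[0,0,0],"delta_rot":[0,0,0],"hand":0},{"slide":[0,0,0],"delta_rot":[0,0,0],"hand":0}])

```text
time_s: 5.88
eef_pos: [0.7074, 0.1018, 0.2794]
eef_rot: [0.0, 0.789, 0.614, 0.0]
wrist_force: [0.4, 0.7, -0.5]
opening: 0.201
```

Run:
```python
from h import *
from bench import ctrl
for n in("wrist","top"):
    c=ctrl.camera(n); cv2.imwrite(f"pics/{n}3.png",c["frame"][:,:,::-1]); pickle.dump(c,open(f"{n}3.pkl","wb"))
plan(ctrl.get_obs(),[.708,.10,.28],-14.3)
```

```text
t 5.97 pos [0.7076 0.1017 0.2792] yhead -14.29 zax [ 4.e-04 -0.e+00 -1.e+00] open 0.202 F [-0.1  -0.92 -1.23]
tool shift units of 50mm [-0.03   0.016 -0.015] yaw units about tool z 8.322236811816689e-05
```

View pics/wrist3.png

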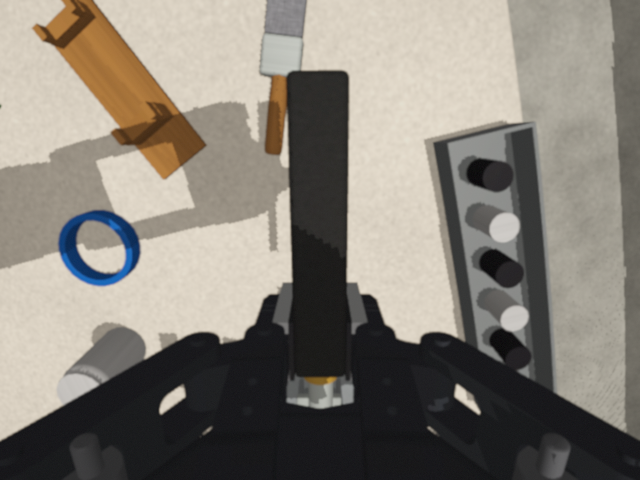

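View pics/top3.png

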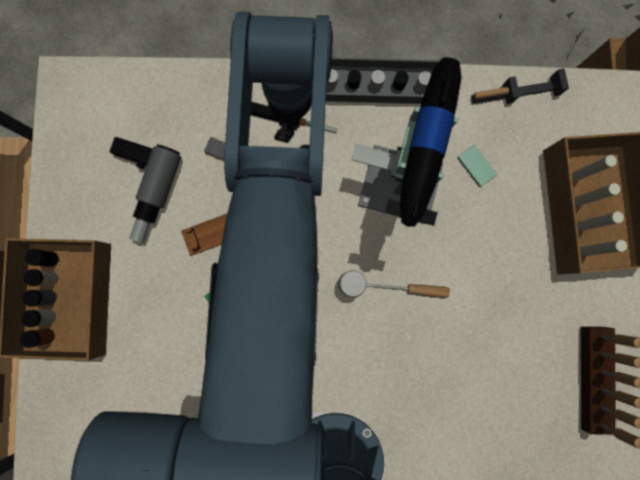

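The top view shows the rod tip at (337, 130) and the tail end at about (353, 152). The wrist view can't see the tail. I'll descend to just below tail height, still outboard of it, and compare rod and tail in the top view.

Emit:
drive_tool(deltas=[{"slide":[0,0,0.7],"delta_rot":[0,0,0],"hand":0},{"slide":[0,0,0.8],"delta_rot":[0,0,0],"hand":0},{"slide":[0,0,0.8],"delta_rot":[0,0,0],"hand":0},{"slide":[0,0,0.8],"delta_rot":[0,0,0],"hand":0},{"slide":[0,0,0],"delta_rot":[0,0,0],"hand":0}])

```text
time_s: 6.6
eef_pos: [0.7048, 0.1015, 0.1194]
eef_rot: [-0.003, 0.79, 0.614, -0.003]
wrist_force: [0.1, -0.5, -0.9]
opening: 0.203
```

Emit:
drive_tool(deltas=[{"slide":[0,0,0],"delta_rot":[0,0,0],"hand":0},{"slide":[0,0,0],"delta_rot":[0,0,0],"hand":0},{"slide":[0,0,0],"delta_rot":[0,0,0],"hand":0},{"slide":[0,0,0],"delta_rot":[0,0,0],"hand":0},{"slide":[0,0,0],"delta_rot":[0,0,0],"hand":0}])

```text
time_s: 7.22
eef_pos: [0.708, 0.1014, 0.1241]
eef_rot: [0.0, 0.79, 0.614, 0.0]
wrist_force: [0.5, -1.3, -1.9]
opening: 0.204
```

Run:
```python
from h import *
from bench import ctrl
for n in("top",):
    c=ctrl.camera(n); pickle.dump(c,open(f"{n}4.pkl","wb"))
    im=c["frame"][110:190,300:420,::-1]
    cv2.imwrite("pics/t4.png",cv2.resize(im,None,fx=6,fy=6,interpolation=cv2.INTER_CUBIC))
plan(ctrl.get_obs(),[.708,.10,.12],-14.3)
```

```text
t 7.28 pos [0.7079 0.1014 0.1239] yhead -14.3 zax [ 1.e-04 -0.e+00 -1.e+00] open 0.202 F [ 0.27  0.72 -0.8 ]
tool shift units of 50mm [-0.027  0.009  0.078] yaw units about tool z -2.1426946832371463e-05
```

View pics/t4.png

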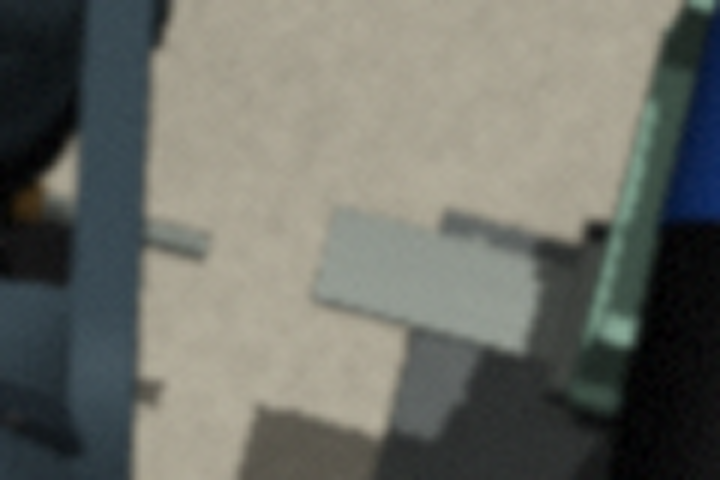

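In the top view the rod tip is at (334, 151) and the tail's free end at (353.6, 152). That is about 40 mm apart once parallax is allowed for, and aligned within about 2 mm. I'll insert 62 mm, which puts the tip about 22 mm under the tail.

Emit:
drive_tool(deltas=[{"slide":[-0.3,0.03,0],"delta_rot":[0,0,0],"hand":0},{"slide":[-0.3,0,0],"delta_rot":[0,0,0],"hand":0},{"slide":[-0.3,0,0],"delta_rot":[0,0,0],"hand":0},{"slide":[-0.3,0,0],"delta_rot":[0,0,0],"hand":0},{"slide":[0,0,0],"delta_rot":[0,0,0],"hand":0}])

```text
time_s: 7.9
eef_pos: [0.6944, 0.0412, 0.1239]
eef_rot: [0.0, 0.79, 0.613, -0.0]
wrist_force: [0.0, -0.6, -0.2]
opening: 0.198
```

Emit:
drive_tool(deltas=[{"slide":[0,0,-0.03],"delta_rot":[0,0,0],"hand":0},{"slide":[0,0,-0.03],"delta_rot":[0,0,0],"hand":0},{"slide":[0,0,-0.03],"delta_rot":[0,0,0],"hand":0},{"slide":[0,0,-0.03],"delta_rot":[0,0,0],"hand":0},{"slide":[0,0,0],"delta_rot":[0,0,0],"hand":0}])

```text
time_s: 8.52
eef_pos: [0.6947, 0.0431, 0.13]
eef_rot: [0.0, 0.79, 0.614, 0.0]
wrist_force: [0.2, 0.3, -0.7]
opening: 0.208
```

Run:
```python
from h import *
from bench import ctrl
for n in("top",):
    c=ctrl.camera(n); pickle.dump(c,open(f"{n}5.pkl","wb"))
    im=c["frame"][110:190,300:420,::-1]
    cv2.imwrite("pics/t5.png",cv2.resize(im,None,fx=6,fy=6,interpolation=cv2.INTER_CUBIC))
o=ctrl.get_obs();plan(o,[.708,.10,.12],-14.3);print(o["torque"])
```

```text
t 8.57 pos [0.6946 0.043  0.1299] yhead -14.29 zax [ 2.e-04 -0.e+00 -1.e+00] open 0.202 F [-0.9   0.48 -0.98]
tool shift units of 50mm [ 1.17  -0.022  0.197] yaw units about tool z 2.9320399462070176e-05
[-0.00750859  0.0057719   0.0275896 ]
```

View pics/t5.png

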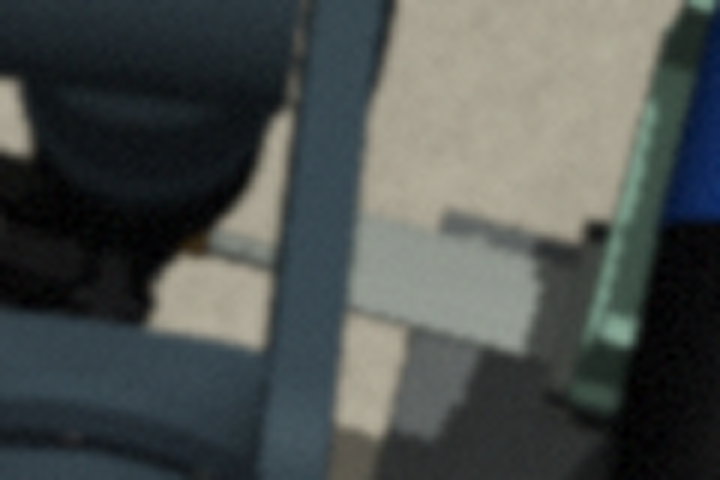

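Emit:
drive_tool(deltas=[{"slide":[0,0,-0.03],"delta_rot":[0,0,0],"hand":0},{"slide":[0,0,-0.03],"delta_rot":[0,0,0],"hand":0},{"slide":[0,0,-0.03],"delta_rot":[0,0,0],"hand":0},{"slide":[0,0,-0.03],"delta_rot":[0,0,0],"hand":0},{"slide":[0,0,0],"delta_rot":[0,0,0],"hand":0}])

```text
time_s: 9.2
eef_pos: [0.6947, 0.0429, 0.136]
eef_rot: [0.0, 0.79, 0.614, 0.0]
wrist_force: [-0.5, 0.5, -0.6]
opening: 0.202
```

```bash
cat > st.py <<'E'
from h import *
from bench import ctrl
o=ctrl.get_obs();print(o["time_s"],o["eef_pos"].round(4),"F",o["wrist_force"].round(2),"T",o["torque"].round(3))
E
python3 st.py
```

```text
9.2 [0.6947 0.0429 0.136 ] F [-0.51  0.5  -0.61] T [-0.046  0.028  0.006]
```

Emit:
drive_tool(deltas=[{"slide":[0,0,-0.03],"delta_rot":[0,0,0],"hand":0},{"slide":[0,0,-0.03],"delta_rot":[0,0,0],"hand":0},{"slide":[0,0,-0.03],"delta_rot":[0,0,0],"hand":0},{"slide":[0,0,0],"delta_rot":[0,0,0],"hand":0},{"slide":[0,0,0],"delta_rot":[0,0,0],"hand":0}])

```text
time_s: 9.82
eef_pos: [0.6946, 0.0429, 0.1403]
eef_rot: [-0.0, 0.79, 0.614, -0.0]
wrist_force: [0.1, 0.1, -0.3]
opening: 0.201
```

```bash
python3 st.py
```

```text
9.825 [0.6946 0.0429 0.1403] F [ 0.09  0.14 -0.32] T [ 0.026 -0.015 -0.004]
```

Emit:
drive_tool(deltas=[{"slide":[0,0,-0.03],"delta_rot":[0,0,0],"hand":0},{"slide":[0,0,-0.03],"delta_rot":[0,0,0],"hand":0},{"slide":[0,0,-0.03],"delta_rot":[0,0,0],"hand":0},{"slide":[0,0,0],"delta_rot":[0,0,0],"hand":0},{"slide":[0,0,0],"delta_rot":[0,0,0],"hand":0}])

```text
time_s: 10.45
eef_pos: [0.6945, 0.0429, 0.1448]
eef_rot: [-0.0, 0.79, 0.614, -0.0]
wrist_force: [-0.9, 0.0, -0.3]
opening: 0.199
```

```bash
python3 st.py
```

```text
10.45 [0.6945 0.0429 0.1448] F [-0.9   0.03 -0.3 ] T [-0.004 -0.022  0.003]
```

Emit:
drive_tool(deltas=[{"slide":[0,0,-0.03],"delta_rot":[0,0,0],"hand":0},{"slide":[0,0,-0.03],"delta_rot":[0,0,0],"hand":0},{"slide":[0,0,-0.03],"delta_rot":[0,0,0],"hand":0},{"slide":[0,0,0],"delta_rot":[0,0,0],"hand":0},{"slide":[0,0,0],"delta_rot":[0,0,0],"hand":0}])

```text
time_s: 11.08
eef_pos: [0.6945, 0.0429, 0.1492]
eef_rot: [-0.0, 0.79, 0.614, -0.0]
wrist_force: [-0.3, 0.3, -1.1]
opening: 0.201
```

```bash
python3 st.py
```

```text
11.075 [0.6945 0.0429 0.1492] F [-0.32  0.27 -1.13] T [ 0.008 -0.015 -0.047]
```

Emit:
drive_tool(deltas=[{"slide":[0,0,-0.03],"delta_rot":[0,0,0],"hand":0},{"slide":[0,0,-0.03],"delta_rot":[0,0,0],"hand":0},{"slide":[0,0,-0.03],"delta_rot":[0,0,0],"hand":0},{"slide":[0,0,0],"delta_rot":[0,0,0],"hand":0},{"slide":[0,0,0],"delta_rot":[0,0,0],"hand":0}])

```text
time_s: 11.7
eef_pos: [0.6945, 0.0429, 0.1538]
eef_rot: [-0.0, 0.79, 0.614, -0.0]
wrist_force: [-0.2, -0.3, -0.9]
opening: 0.201
```

```bash
python3 st.py
```

```text
11.7 [0.6945 0.0429 0.1538] F [-0.17 -0.29 -0.87] T [-0.026 -0.025 -0.036]
```

Emit:
drive_tool(deltas=[{"slide":[0,0,-0.03],"delta_rot":[0,0,0],"hand":0},{"slide":[0,0,-0.03],"delta_rot":[0,0,0],"hand":0},{"slide":[0,0,-0.03],"delta_rot":[0,0,0],"hand":0},{"slide":[0,0,0],"delta_rot":[0,0,0],"hand":0},{"slide":[0,0,0],"delta_rot":[0,0,0],"hand":0}])

```text
time_s: 12.32
eef_pos: [0.6946, 0.0429, 0.1583]
eef_rot: [0.0, 0.79, 0.614, 0.0]
wrist_force: [0.5, 0.2, -1.9]
opening: 0.202
```

```bash
python3 st.py
```

```text
12.325 [0.6946 0.0429 0.1583] F [ 0.46  0.21 -1.9 ] T [-0.045  0.003 -0.021]
```

Emit:
drive_tool(deltas=[{"slide":[0,0,-0.02],"delta_rot":[0,0,0],"hand":0},{"slide":[0,0,-0.02],"delta_rot":[0,0,0],"hand":0},{"slide":[0,0,-0.02],"delta_rot":[0,0,0],"hand":0},{"slide":[0,0,0],"delta_rot":[0,0,0],"hand":0},{"slide":[0,0,0],"delta_rot":[0,0,0],"hand":0}])

```text
time_s: 12.95
eef_pos: [0.6945, 0.0429, 0.1611]
eef_rot: [-0.0, 0.79, 0.614, -0.0]
wrist_force: [-0.6, 0.1, -1.8]
opening: 0.203
```

```bash
python3 st.py;python3 - <<'E'
from h import *
from bench import ctrl
for n in("top",):
    c=ctrl.camera(n); pickle.dump(c,open(f"{n}6.pkl","wb"))
    im=c["frame"][110:190,300:420,::-1]
    cv2.imwrite("pics/t6.png",cv2.resize(im,None,fx=6,fy=6,interpolation=cv2.INTER_CUBIC))
E
python3 st.py
```

```text
12.95 [0.6945 0.0429 0.1611] F [-0.64  0.08 -1.76] T [ 0.123 -0.055  0.047]
13.0 [0.6945 0.0429 0.1611] F [-0.05 -0.23 -2.18] T [ 0.045 -0.086  0.047]
```

View pics/t6.png

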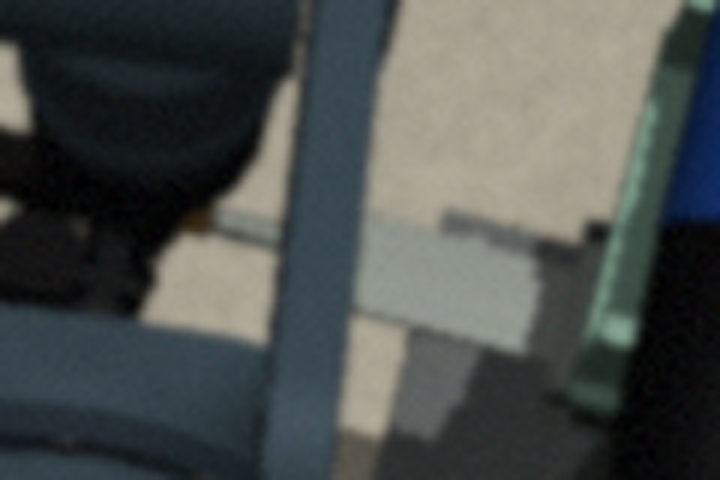

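Emit:
drive_tool(deltas=[{"slide":[0,0,-0.02],"delta_rot":[0,0,0],"hand":0},{"slide":[0,0,-0.02],"delta_rot":[0,0,0],"hand":0},{"slide":[0,0,-0.02],"delta_rot":[0,0,0],"hand":0},{"slide":[0,0,0],"delta_rot":[0,0,0],"hand":0},{"slide":[0,0,0],"delta_rot":[0,0,0],"hand":0}])

```text
time_s: 13.62
eef_pos: [0.6945, 0.043, 0.1644]
eef_rot: [-0.0, 0.79, 0.614, 0.0]
wrist_force: [0.3, -0.3, -2.8]
opening: 0.195
```

```bash
python3 st.py
```

```text
13.625 [0.6945 0.043  0.1644] F [ 0.26 -0.3  -2.85] T [ 0.249 -0.013 -0.026]
```

Contact shows at TCP z of about 0.161: Fz is dropping and Tx is 0.25 N·m. I'll keep lifting gently.

Emit:
drive_tool(deltas=[{"slide":[0,0,-0.03],"delta_rot":[0,0,0],"hand":0},{"slide":[0,0,-0.03],"delta_rot":[0,0,0],"hand":0},{"slide":[0,0,-0.03],"delta_rot":[0,0,0],"hand":0},{"slide":[0,0,-0.03],"delta_rot":[0,0,0],"hand":0},{"slide":[0,0,0],"delta_rot":[0,0,0],"hand":0}])

```text
time_s: 14.25
eef_pos: [0.6948, 0.0428, 0.1708]
eef_rot: [0.0, 0.79, 0.614, 0.0]
wrist_force: [-0.6, 0.1, -0.3]
opening: 0.203
```

```bash
python3 st.py
```

```text
14.25 [0.6948 0.0428 0.1708] F [-0.56  0.08 -0.28] T [-0.002  0.026  0.009]
```

```bash
python3 - <<'E'
from h import *
from bench import ctrl
c=ctrl.camera("top"); s=ctrl.camera("side")
f=lambda im,k:cv2.resize(im[:,:,::-1],None,fx=k,fy=k,interpolation=cv2.INTER_CUBIC)
cv2.imwrite("pics/t7.png",f(c["frame"][110:190,300:420],5)); cv2.imwrite("pics/s7.png",f(s["frame"][180:330,300:500],3))
a=pickle.load(open("c0.pkl","rb"))["side"]["frame"]
cv2.imwrite("pics/s7r.png",f(a[180:330,300:500],3))
E
python3 st.py
```

```text
14.35 [0.6946 0.0429 0.1704] F [ 0.14  0.47 -0.51] T [ 0.018 -0.018 -0.022]
```

View pics/t7.png

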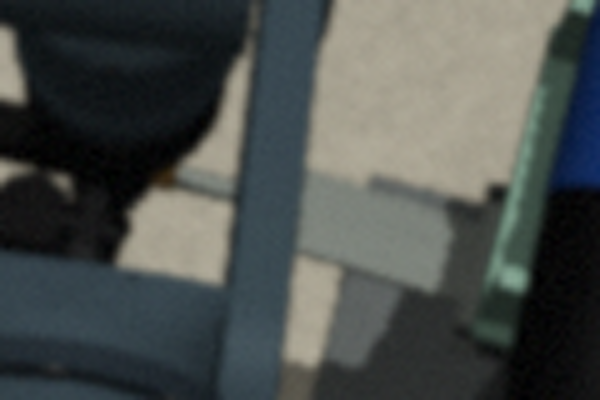

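View pics/s7.png

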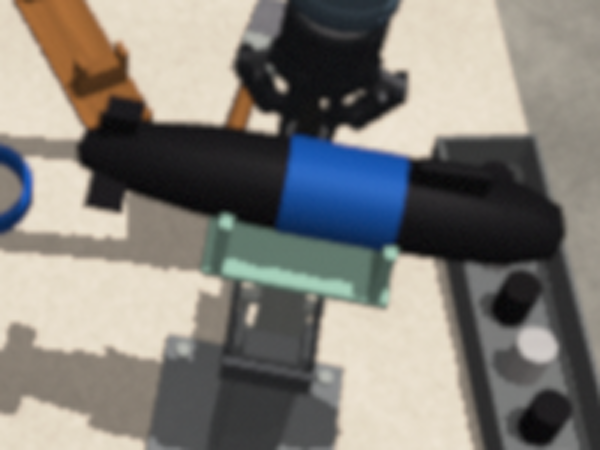

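View pics/s7r.png

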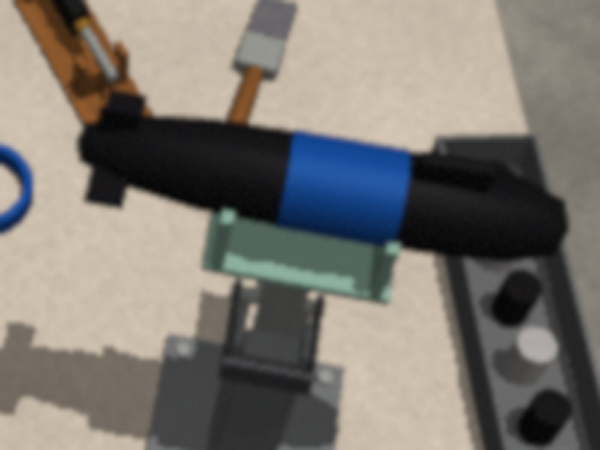

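Emit:
drive_tool(deltas=[{"slide":[0,0,-0.03],"delta_rot":[0,0,0],"hand":0},{"slide":[0,0,-0.03],"delta_rot":[0,0,0],"hand":0},{"slide":[0,0,-0.02],"delta_rot":[0,0,0],"hand":0},{"slide":[0,0,-0.02],"delta_rot":[0,0,0],"hand":0},{"slide":[0,0,0],"delta_rot":[0,0,0],"hand":0}])

```text
time_s: 14.98
eef_pos: [0.6945, 0.0429, 0.1752]
eef_rot: [-0.0, 0.79, 0.614, -0.0]
wrist_force: [-0.2, -0.4, -1.7]
opening: 0.203
```

```bash
cat > look.py <<'E'
import sys
from h import *
from bench import ctrl
k=sys.argv[1]
c=ctrl.camera("top"); s=ctrl.camera("side")
pickle.dump((c,s),open(f"l{k}.pkl","wb"))
f=lambda im,k:cv2.resize(im[:,:,::-1],None,fx=k,fy=k,interpolation=cv2.INTER_CUBIC)
A=f(c["frame"][110:190,300:420],3.2);B=f(s["frame"][180:330,300:500],2)
H=max(A.shape[0],B.shape[0]); pad=lambda a:cv2.copyMakeBorder(a,0,H-a.shape[0],0,0,cv2.BORDER_CONSTANT)
cv2.imwrite(f"pics/l{k}.png",np.hstack([pad(A),pad(B)]))
E
python3 st.py; python3 look.py 8; python3 st.py
```

```text
14.975 [0.6945 0.0429 0.1752] F [-0.22 -0.39 -1.71] T [ 0.077 -0.086  0.062]
15.075 [0.6945 0.0429 0.1751] F [ 0.64  0.35 -2.18] T [ 0.083 -0.062  0.024]
```

View pics/l8.png

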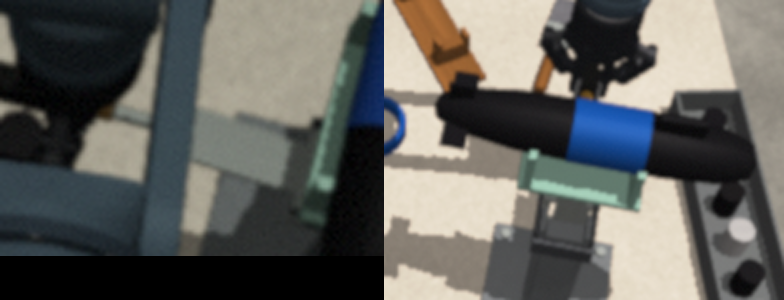

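The hull is sinking: the cradle has moved down in the side view. I'll go up another 1.5 mm so the nose clears every tooth, and watch the force.

Emit:
drive_tool(deltas=[{"slide":[0,0,-0.02],"delta_rot":[0,0,0],"hand":0},{"slide":[0,0,-0.015],"delta_rot":[0,0,0],"hand":0},{"slide":[0,0,0],"delta_rot":[0,0,0],"hand":0},{"slide":[0,0,0],"delta_rot":[0,0,0],"hand":0},{"slide":[0,0,0],"delta_rot":[0,0,0],"hand":0}])

```text
time_s: 15.7
eef_pos: [0.6945, 0.0429, 0.177]
eef_rot: [-0.0, 0.79, 0.614, -0.0]
wrist_force: [0.2, -0.5, -2.6]
opening: 0.201
```

```bash
python3 st.py; python3 look.py 9; python3 st.py
```

```text
15.7 [0.6945 0.0429 0.177 ] F [ 0.18 -0.53 -2.64] T [-0.011 -0.004 -0.047]
15.8 [0.6945 0.0429 0.177 ] F [ 0.75 -0.74 -2.14] T [ 0.053 -0.022 -0.014]
```

View pics/l9.png

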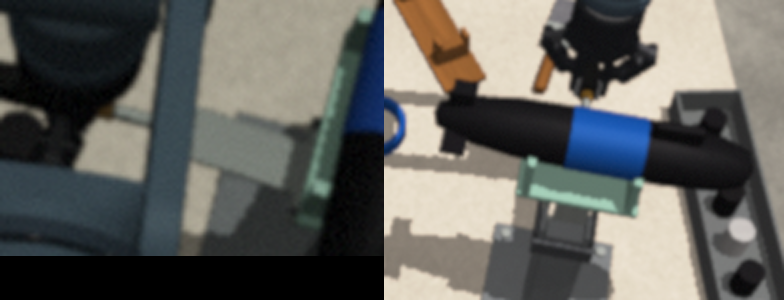

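Emit:
drive_tool(deltas=[{"slide":[0,0,0],"delta_rot":[0,0,0],"hand":0},{"slide":[0,0,0],"delta_rot":[0,0,0],"hand":0},{"slide":[0,0,0],"delta_rot":[0,0,0],"hand":0},{"slide":[0,0,0],"delta_rot":[0,0,0],"hand":0},{"slide":[0,0,0],"delta_rot":[0,0,0],"hand":0}])

```text
time_s: 16.42
eef_pos: [0.6946, 0.0429, 0.177]
eef_rot: [-0.0, 0.79, 0.614, -0.0]
wrist_force: [-0.1, -0.7, -2.5]
opening: 0.202
```

Emit:
drive_tool(deltas=[{"slide":[0,0,0],"delta_rot":[0,0,0],"hand":0},{"slide":[0,0,0],"delta_rot":[0,0,0],"hand":0},{"slide":[0,0,0],"delta_rot":[0,0,0],"hand":0},{"slide":[0,0,0],"delta_rot":[0,0,0],"hand":0},{"slide":[0,0,0],"delta_rot":[0,0,0],"hand":0}])

```text
time_s: 17.05
eef_pos: [0.6946, 0.0429, 0.177]
eef_rot: [-0.0, 0.79, 0.614, 0.0]
wrist_force: [0.6, -0.8, -3.1]
opening: 0.202
```

```bash
python3 look.py 10; python3 st.py
```

```text
17.15 [0.6946 0.0429 0.177 ] F [-0.28 -0.34 -1.81] T [-0.001  0.036 -0.008]
```

View pics/l10.png

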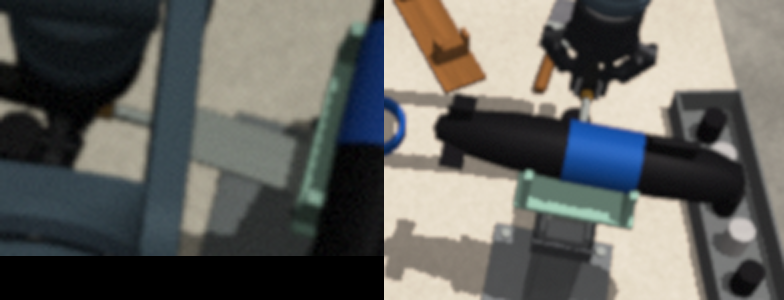

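Still sinking, with the cradle bottom now at about y=228 in the crop. I'll keep holding.

Emit:
drive_tool(deltas=[{"slide":[0,0,0],"delta_rot":[0,0,0],"hand":0},{"slide":[0,0,0],"delta_rot":[0,0,0],"hand":0},{"slide":[0,0,0],"delta_rot":[0,0,0],"hand":0},{"slide":[0,0,0],"delta_rot":[0,0,0],"hand":0},{"slide":[0,0,0],"delta_rot":[0,0,0],"hand":0}])

```text
time_s: 17.77
eef_pos: [0.6945, 0.0429, 0.177]
eef_rot: [-0.0, 0.79, 0.614, -0.0]
wrist_force: [0.3, 0.5, -1.7]
opening: 0.203
```

Emit:
drive_tool(deltas=[{"slide":[0,0,0],"delta_rot":[0,0,0],"hand":0},{"slide":[0,0,0],"delta_rot":[0,0,0],"hand":0},{"slide":[0,0,0],"delta_rot":[0,0,0],"hand":0},{"slide":[0,0,0],"delta_rot":[0,0,0],"hand":0},{"slide":[0,0,0],"delta_rot":[0,0,0],"hand":0}])

```text
time_s: 18.4
eef_pos: [0.6945, 0.0429, 0.177]
eef_rot: [0.0, 0.79, 0.614, -0.0]
wrist_force: [0.2, -0.2, -2.6]
opening: 0.198
```

Emit:
drive_tool(deltas=[{"slide":[0,0,0],"delta_rot":[0,0,0],"hand":0},{"slide":[0,0,0],"delta_rot":[0,0,0],"hand":0},{"slide":[0,0,0],"delta_rot":[0,0,0],"hand":0},{"slide":[0,0,0],"delta_rot":[0,0,0],"hand":0},{"slide":[0,0,0],"delta_rot":[0,0,0],"hand":0}])

```text
time_s: 19.02
eef_pos: [0.6946, 0.0429, 0.1771]
eef_rot: [0.0, 0.79, 0.614, 0.0]
wrist_force: [-0.1, -0.3, -2.3]
opening: 0.201
```

```bash
python3 look.py 11; python3 st.py
```

```text
19.125 [0.6945 0.0429 0.177 ] F [-0.31 -1.73 -2.5 ] T [ 0.063  0.059 -0.058]
```

Emit:
drive_tool(deltas=[{"slide":[0,0,0],"delta_rot":[0,0,0],"hand":0},{"slide":[0,0,0],"delta_rot":[0,0,0],"hand":0},{"slide":[0,0,0],"delta_rot":[0,0,0],"hand":0},{"slide":[0,0,0],"delta_rot":[0,0,0],"hand":0},{"slide":[0,0,0],"delta_rot":[0,0,0],"hand":0}])

```text
time_s: 19.75
eef_pos: [0.6946, 0.0429, 0.177]
eef_rot: [0.0, 0.79, 0.614, -0.0]
wrist_force: [-0.8, 0.5, -1.5]
opening: 0.198
```

```bash
python3 look.py 12; python3 st.py
python3 - <<'E'
import pickle,cv2,numpy as np
for k in (8,9,10,11,12):
    f=pickle.load(open(f"l{k}.pkl","rb"))[1]["frame"][200:340,340:480]
    h=cv2.cvtColor(f,cv2.COLOR_RGB2HSV)
    m=cv2.inRange(h,(105,140,60),(125,255,255)); ys,xs=np.nonzero(m); print(k,xs.mean()+340,ys.mean()+200,len(xs))
E
```

```text
19.85 [0.6946 0.0429 0.177 ] F [-0.22 -0.3  -2.58] T [ 0.019 -0.002 -0.071]
8 412.7458167330677 247.67490039840638 1255
9 411.56661184210526 251.4621710526316 1216
10 409.2344944774851 257.9065420560748 1177
11 407.03600360036 265.46984698469845 1111
12 407.0206648697215 265.4950584007188 1113
```

View pics/l12.png

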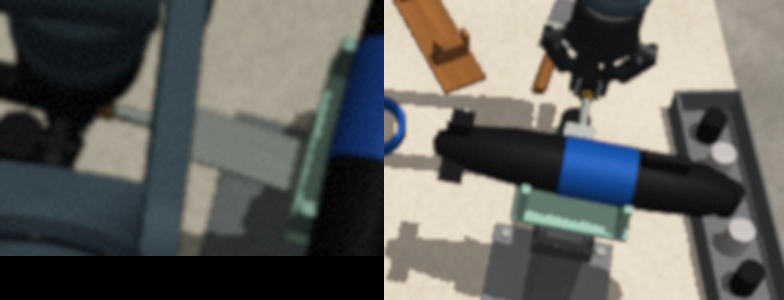

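The hull has stopped. I'll check the drop against the expected 83 mm by triangulating the cradle and tape band.

Run:
```python
from h import *
d=pickle.load(open("c0.pkl","rb"));T,S=pickle.load(open("l12.pkl","rb"))
def b(c,box):
    y0,y1,x0,x1=box
    h=cv2.cvtColor(c["frame"][y0:y1,x0:x1],cv2.COLOR_RGB2HSV)
    m=cv2.inRange(h,(105,140,60),(125,255,255)); ys,xs=np.nonzero(m); return xs.mean()+x0,ys.mean()+y0
sb=(200,340,340,480);tb=(80,190,400,480)
for t,s in((d["top"],d["side"]),(T,S)):
    print(b(t,tb),b(s,sb),tri(t,b(t,tb),s,b(s,sb)))
```

```text
(np.float64(433.71622701838527), np.float64(128.20863309352518)) (np.float64(414.4960753532182), np.float64(242.66326530612244)) (array([ 0.66633219, -0.14150424,  0.3906707 ]), np.float64(0.003710932420701194))
(np.float64(423.58460236886634), np.float64(141.39593908629442)) (np.float64(407.0206648697215), np.float64(265.4950584007188)) (array([ 0.66658558, -0.1404442 ,  0.30580974]), np.float64(0.0032116885077965508))
```

The drop is 85 mm, so the carriage is fully down. I'll lower the bar clear, then withdraw it outboard.

Emit:
drive_tool(deltas=[{"slide":[0,0,0.08],"delta_rot":[0,0,0],"hand":0},{"slide":[0,0,0.12],"delta_rot":[0,0,0],"hand":0},{"slide":[0,0,0.2],"delta_rot":[0,0,0],"hand":0},{"slide":[0,0,0.2],"delta_rot":[0,0,0],"hand":0},{"slide":[0,0,0.1],"delta_rot":[0,0,0],"hand":0}])

```text
time_s: 20.48
eef_pos: [0.694, 0.0429, 0.1407]
eef_rot: [-0.001, 0.79, 0.614, -0.001]
wrist_force: [-0.1, 0.2, -0.5]
opening: 0.202
```

Emit:
drive_tool(deltas=[{"slide":[0.3,0,0.1],"delta_rot":[0,0,0],"hand":0},{"slide":[0.5,0,0],"delta_rot":[0,0,0],"hand":0},{"slide":[0.6,0,0],"delta_rot":[0,0,0],"hand":0},{"slide":[0.6,0,0],"delta_rot":[0,0,0],"hand":0},{"slide":[0.4,0,0],"delta_rot":[0,0,0],"hand":0}])

```text
time_s: 21.1
eef_pos: [0.7246, 0.1625, 0.1374]
eef_rot: [0.0, 0.789, 0.614, 0.0]
wrist_force: [-0.4, -0.1, -0.9]
opening: 0.2
```

```bash
python3 - <<'E'
from h import *
from bench import ctrl
plan(ctrl.get_obs(),[.529,.282,.13],22)
E
python3 look.py 13
```

```text
t 21.1 pos [0.7246 0.1625 0.1374] yhead -14.17 zax [ 8.e-04  5.e-04 -1.e+00] open 0.2 F [-0.35 -0.11 -0.94]
tool shift units of 50mm [ 1.359 -4.377  0.146] yaw units about tool z -0.20096879147011165
```

View pics/l13.png

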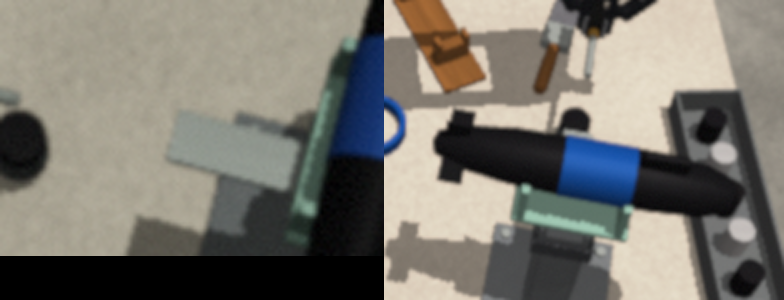

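Emit:
drive_tool(deltas=[{"slide":[0.35,-0.5,0],"delta_rot":[0,0,-0.04],"hand":0},{"slide":[0.4,-0.5,0],"delta_rot":[0,0,-0.04],"hand":0},{"slide":[0.5,-0.5,0],"delta_rot":[0,0,-0.04],"hand":0},{"slide":[0.6,-0.4,0],"delta_rot":[0,0,-0.04],"hand":0},{"slide":[0.6,-0.4,0],"delta_rot":[0,0,-0.04],"hand":0}])

```text
time_s: 21.82
eef_pos: [0.6059, 0.2815, 0.1373]
eef_rot: [0.0, 0.56, 0.828, 0.0]
wrist_force: [0.3, 0.5, 0.0]
opening: 0.203
```

Run:
```python
from h import *
from bench import ctrl
plan(ctrl.get_obs(),[.529,.282,.13],22)
```

```text
t 21.82 pos [0.6059 0.2815 0.1373] yhead 21.89 zax [ 5.e-04 -2.e-04 -1.e+00] open 0.203 F [0.29 0.45 0.02]
tool shift units of 50mm [ 0.582 -1.424  0.145] yaw units about tool z -0.0006323840359114128
```

Emit:
drive_tool(deltas=[{"slide":[0.2,-0.48,0.05],"delta_rot":[0,0,-0.0006],"hand":0},{"slide":[0.2,-0.48,0.05],"delta_rot":[0,0,0],"hand":0},{"slide":[0.18,-0.46,0.05],"delta_rot":[0,0,0],"hand":0},{"slide":[0,0,0],"delta_rot":[0,0,0],"hand":0},{"slide":[0,0,0],"delta_rot":[0,0,0],"hand":0}])

```text
time_s: 22.45
eef_pos: [0.5309, 0.2818, 0.1302]
eef_rot: [0.001, 0.561, 0.828, 0.001]
wrist_force: [0.3, 0.0, -1.0]
opening: 0.199
```

Emit:
drive_tool(deltas=[{"slide":[0,0,0],"delta_rot":[0,0,0],"hand":0},{"slide":[0,0,0],"delta_rot":[0,0,0],"hand":0},{"slide":[0,0,0],"delta_rot":[0,0,0],"hand":0},{"slide":[0,0,0],"delta_rot":[0,0,0],"hand":0},{"slide":[0,0,0],"delta_rot":[0,0,0],"hand":0}])

```text
time_s: 23.08
eef_pos: [0.5297, 0.2821, 0.1295]
eef_rot: [-0.0, 0.561, 0.828, -0.0]
wrist_force: [-0.0, -0.4, -0.2]
opening: 0.199
```

Run:
```python
from h import *
from bench import ctrl
c=ctrl.camera("wrist"); cv2.imwrite("pics/w14.png",c["frame"][:,:,::-1])
c=ctrl.camera("side"); cv2.imwrite("pics/s14.png",cv2.resize(c["frame"][130:230,280:420,::-1],None,fx=5,fy=5,interpolation=cv2.INTER_CUBIC))
plan(ctrl.get_obs(),[.529,.282,.0286],22)
```

```text
t 23.18 pos [0.5297 0.2821 0.1295] yhead 21.8 zax [-0. -0. -1.] open 0.203 F [-0.03  0.48 -1.17]
tool shift units of 50mm [ 0.004 -0.014  2.019] yaw units about tool z -0.0010856077638779185
```

View pics/w14.png

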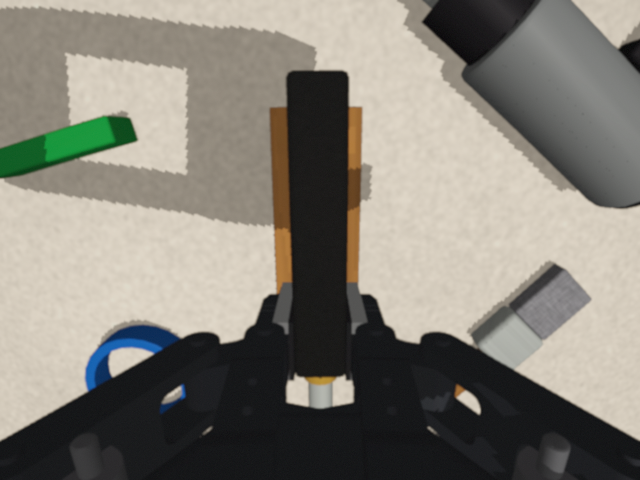

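View pics/s14.png

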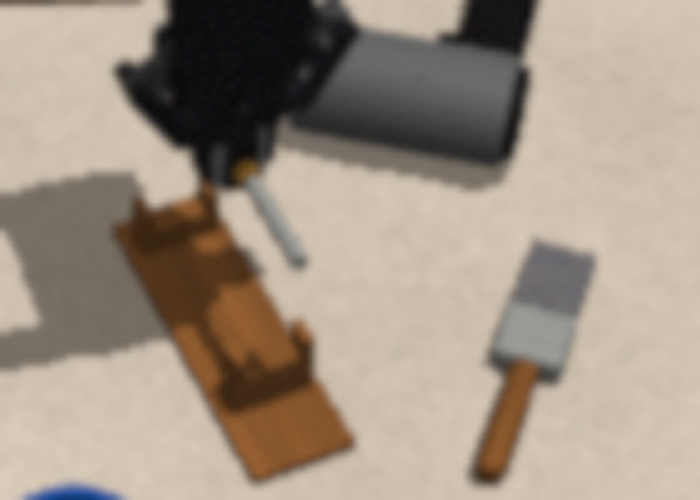

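The bar is centred over the rest, and the handle sits in the wrist view exactly as it did at the grasp (pixels 288–348, y 70–378). Lowering it now.

Emit:
drive_tool(deltas=[{"slide":[0,-0.01,0.5],"delta_rot":[0,0,-0.001],"hand":0},{"slide":[0,0,0.5],"delta_rot":[0,0,0],"hand":0},{"slide":[0,0,0.4],"delta_rot":[0,0,0],"hand":0},{"slide":[0,0,0.3],"delta_rot":[0,0,0],"hand":0},{"slide":[0,0,0],"delta_rot":[0,0,0],"hand":0}])

```text
time_s: 23.8
eef_pos: [0.5284, 0.2816, 0.0432]
eef_rot: [-0.001, 0.559, 0.829, -0.001]
wrist_force: [-0.2, -0.7, 0.1]
opening: 0.206
```

Emit:
drive_tool(deltas=[{"slide":[0,0,0.1],"delta_rot":[0,0,0],"hand":0},{"slide":[0,0,0.1],"delta_rot":[0,0,0],"hand":0},{"slide":[0,0,0.05],"delta_rot":[0,0,0],"hand":0},{"slide":[0,0,0],"delta_rot":[0,0,0],"hand":0},{"slide":[0,0,0],"delta_rot":[0,0,0],"hand":0}])

```text
time_s: 24.42
eef_pos: [0.5294, 0.2819, 0.0322]
eef_rot: [0.0, 0.559, 0.829, 0.0]
wrist_force: [-0.3, 0.3, -1.0]
opening: 0.202
```

Run:
```python
from h import *
from bench import ctrl
plan(ctrl.get_obs(),[.529,.282,.0286],22)
```

```text
t 24.43 pos [0.5294 0.2819 0.0322] yhead 21.99 zax [ 2.e-04  1.e-04 -1.e+00] open 0.202 F [-0.27  0.28 -1.01]
tool shift units of 50mm [ 0.004 -0.006  0.072] yaw units about tool z -8.332259298621617e-05
```

Emit:
drive_tool(deltas=[{"slide":[0,0,0.03],"delta_rot":[0,0,0],"hand":0},{"slide":[0,0,0.03],"delta_rot":[0,0,0],"hand":0},{"slide":[0,0,0.005],"delta_rot":[0,0,0],"hand":0},{"slide":[0,0,0],"delta_rot":[0,0,0],"hand":0},{"slide":[0,0,0],"delta_rot":[0,0,0],"hand":0}])

```text
time_s: 25.05
eef_pos: [0.5293, 0.2819, 0.0288]
eef_rot: [-0.0, 0.559, 0.829, 0.0]
wrist_force: [-0.3, 0.4, -0.6]
opening: 0.2
```

```bash
python3 st.py
```

```text
25.05 [0.5293 0.2819 0.0288] F [-0.27  0.39 -0.64] T [-0.008  0.033  0.007]
```

Emit:
drive_tool(deltas=[{"slide":[0,0,0.012],"delta_rot":[0,0,0],"hand":0},{"slide":[0,0,0],"delta_rot":[0,0,0],"hand":0},{"slide":[0,0,0],"delta_rot":[0,0,0],"hand":0},{"slide":[0,0,0],"delta_rot":[0,0,0],"hand":0},{"slide":[0,0,0],"delta_rot":[0,0,0],"hand":0.35}])

```text
time_s: 25.68
eef_pos: [0.5294, 0.282, 0.028]
eef_rot: [0.0, 0.559, 0.829, 0.0]
wrist_force: [1.0, -0.0, -0.3]
opening: 0.354
```

Emit:
drive_tool(deltas=[{"slide":[0,0,0],"delta_rot":[0,0,0],"hand":0.5},{"slide":[0,0,0],"delta_rot":[0,0,0],"hand":0.6},{"slide":[0,0,0],"delta_rot":[0,0,0],"hand":0.6},{"slide":[0,0,0],"delta_rot":[0,0,0],"hand":0.6},{"slide":[0,0,-0.1],"delta_rot":[0,0,0],"hand":0.6}])

```text
time_s: 26.3
eef_pos: [0.5289, 0.2818, 0.0329]
eef_rot: [-0.0, 0.559, 0.829, -0.0]
wrist_force: [-0.1, -0.4, 0.9]
opening: 0.597
```

Emit:
drive_tool(deltas=[{"slide":[0,0,-0.4],"delta_rot":[0,0,0],"hand":0.6},{"slide":[0,0,-0.6],"delta_rot":[0,0,0],"hand":0.6},{"slide":[0,0,-0.6],"delta_rot":[0,0,0],"hand":0.6},{"slide":[0,0,-0.6],"delta_rot":[0,0,0],"hand":0.6},{"slide":[0,0,-0.4],"delta_rot":[0,0,0],"hand":0.6}])

```text
time_s: 26.92
eef_pos: [0.5302, 0.2822, 0.1665]
eef_rot: [0.001, 0.559, 0.829, 0.001]
wrist_force: [-0.9, 0.8, -0.4]
opening: 0.602
```

Run:
```python
from h import *
from bench import ctrl
c=ctrl.camera("wrist"); cv2.imwrite("pics/w15.png",c["frame"][:,:,::-1])
s=ctrl.camera("side"); cv2.imwrite("pics/s15.png",cv2.resize(s["frame"][130:230,280:420,::-1],None,fx=5,fy=5,interpolation=cv2.INTER_CUBIC))
plan(ctrl.get_obs(),[.529,.282,.15],22)
print(proj(c,[[.535,.2683,.062],[.5612,.2034,.045]]))
```

```text
t 27.02 pos [0.5311 0.2825 0.1669] yhead 21.99 zax [ 0.0057  0.0017 -1.    ] open 0.598 F [ 0.17 -1.08  0.1 ]
tool shift units of 50mm [ 0.006 -0.044  0.337] yaw units about tool z -5.900820352782906e-05
[[317.63495998 254.65353089]
 [317.77491961 330.15165155]]
```

View pics/w15.png

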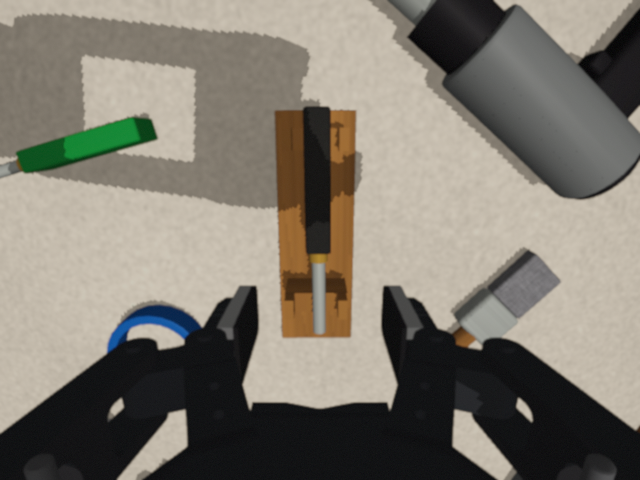

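View pics/s15.png

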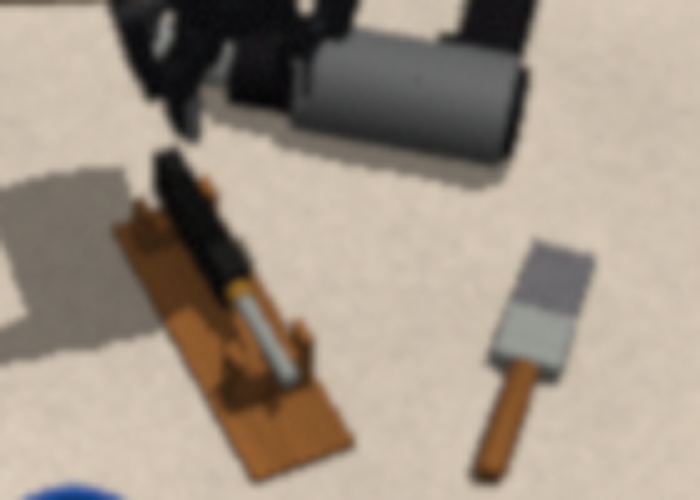

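The bar lies in both notches at its original place: junction at (318, 254), tip at (319, 332), both where predicted. I'll check the hull once more and hand in.

Emit:
drive_tool(deltas=[{"slide":[0,0,0],"delta_rot":[0,0,0],"hand":0.6},{"slide":[0,0,0],"delta_rot":[0,0,0],"hand":0.6},{"slide":[0,0,0],"delta_rot":[0,0,0],"hand":0.6},{"slide":[0,0,0],"delta_rot":[0,0,0],"hand":0.6},{"slide":[0,0,0],"delta_rot":[0,0,0],"hand":0.6}])

```text
time_s: 27.65
eef_pos: [0.5292, 0.2818, 0.1629]
eef_rot: [-0.0, 0.559, 0.829, -0.0]
wrist_force: [-0.2, -0.5, -0.4]
opening: 0.596
```

Run:
```python
from h import *
from bench import ctrl
s=ctrl.camera("side")
f=s["frame"][200:340,340:480];m=cv2.inRange(cv2.cvtColor(f,cv2.COLOR_RGB2HSV),(105,140,60),(125,255,255));ys,xs=np.nonzero(m);print(xs.mean()+340,ys.mean()+200)
a=pickle.load(open("c0.pkl","rb"))["side"]["frame"].astype(int)
cv2.imwrite("pics/s16.png",s["frame"][:,:,::-1])
o=ctrl.get_obs();print(o["time_s"],np.abs(o["dq"]).max(),o["eef_pos"])
print(ctrl.hand_in())
```

```text
406.8863841298467 265.4679891794409
27.7 0.003531127639073547 [0.52923021 0.28188324 0.16303885]
the job is handed in; nothing more can be done
None
```

View pics/s16.png

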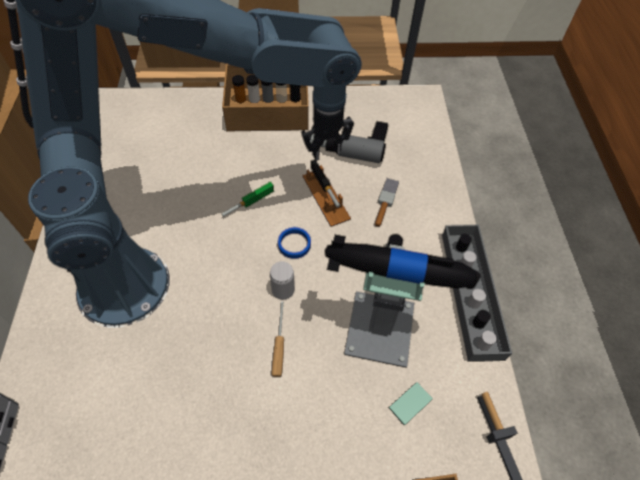

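The hull is fully down, the bar is back in both notches of its rest, and the job was handed in at about 27.7 s; no verdict was reported.

**What I did:** I gripped the bar by its handle and slid the rod about 20 mm under the pawl's tail. I felt contact with the tail's underside at about 182 mm above the bench. I lifted about 16 mm and held it there until the hull stopped, about 5 s after it began to sink. Wrist force readings while lifting and holding stayed at about 3 N or less. I then lowered the bar clear, withdrew it, and laid it back.

**Last checks:**
- **Hull:** triangulating the tape band gave a drop of 85 mm against the roughly 83 mm expected. The band did not move between that check and hand-in.
- **Bar:** the tip and the handle joint were within about 2 px of their predicted places in the wrist view. The hand was open and well clear of everything.
- **Bystanders:** all of them look unmoved in the last side picture.

**Disagreements:**
- The tail's free end appeared about 10 mm farther out than the lift-foot measurement implied. I went by the end I could see.
- The force and torque readings were noisy, by about 0.5 to 1 N, so the hold force is only roughly known. The readings fell to nearly zero for a moment, about when the nose slipped out, then returned to 1–2 N.

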